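Clip the film spindle into its fork holder

TASK

Take the spindle with the square grip out of the slotted rack and lay it down on the open bench; then take it again, now by its bare shaft because the guard leaves no room beside the grip, and push it down past the sprung jaw of the fork holder until it sits fully home, level, with its grip in the white guard and the jaw sprung shut over the shaft. Let go of it, and leave the other two spindles, the jar and the cardboard core as they were.

Things in the scene. Friction and masses are not known exactly. Their poses are not given: they have to be found in the camera images.
- spindle_shaft (a point): The spindle to move (0.16 kg): aluminium shaft 20 mm thick, 124 long, with a square grip at one end. Point on the axis 50 mm from the grip's shoulder; x runs from grip to bare tip: grip x = -106 to -50 mm, shaft -50 to +74, centre of mass about -27. Starts level in any of the rack's slots. Flat on the bench it does not roll and this point is 12 mm up.
- spindle_grip (a point): Centre of that spindle's grip, at x = -78 mm from spindle_shaft, same axes: black plastic, 28 x 28 mm square, 56 mm long along x, its sides upright at the start. On the bench it is 14 mm up.
- ball_shaft (a point): Bystander spindle in another slot: same shaft, but its grip is a black ball of 36 mm diameter centred 66 mm to -x of this point. Point and axes as for spindle_shaft.
- disc_shaft (a point): Bystander spindle in another slot: same shaft, but its grip is a black disc of 44 mm diameter, 14 mm thick, 57 mm to -x of this point. Point and axes as for spindle_shaft.
- rack: Fixed plywood rack, x -41 to +93, y -86 to +86 mm, 44 high. Origin on the bench below the middle spindle's shaft point. Three slots along x at y = -62, 0, 62, 25 wide, open on top and at -x; floors 18 high: axes lie 28 mm up and shafts 6 mm below the rims, out of the fingers' reach. Grips stick out free at -x (to x = -106). Lift a spindle straight up, 30 mm or more.
- holder: Fixed fork holder, base plate 16 mm thick, x -132 to +64, y -40 to +44 mm. Origin on the bench below the seat. Two steel forks, 12 wide along x, at x = -32 and +32: 52 mm free between them for the fingers, 46 mm free below the shaft's axis there. Fork slots 23 wide; their fixed wall on -y flares outwards, to 98 mm high.
- guard (a point): White guard on the holder (x = -82 mm in its frame, this point at the seat's height, same axes): two cheeks, 36 mm between them, 56 mm long along x, up to 82 mm above the bench, end wall 34 mm to -x of this point. It takes the grip of the seated spindle; fingers do not fit in beside the grip.
- seat (a point): Point on the holder, 62 mm above the bench, midway between the forks, where spindle_shaft lies when fully home; x along the seated spindle, away from the guard (grip towards -x). The spindle has play lengthwise: 8 mm to -x, 12 mm to +x.
- jaw (a joint): Sprung hinged steel jaw on the holder's +y side, an arm at each fork. 0 rad = shut (rest), grows as its top swings to +y, at most 0.6. Arms rise to 103 mm above the bench with sloped lead-in faces; the noses end 4 mm from the slots' middle, 10 to 14 mm above the seated shaft's axis. The shaft pushed down with 6 to 20 N swings it out about 0.15 rad; it then springs back over the shaft.
- jar_mid (a point): Bystander: closed white plastic jar, 60 mm in diameter, 62 mm high, standing on the bench; this is its centre, 31 mm up.
- core_mid (a point): Bystander: cardboard roll core, a ring 88 mm in outer diameter and 30 mm high lying flat on the bench; this is its centre, 15 mm up.
There are look-alikes about, which are no part of the job. Leave any turquoise look-alike of the part that bears spindle_shaft alone. Several things look just like the holder: the one meant starts farthest from the robot's base.

How it is judged:
By the outcome, as a careful person would: the job done as asked, in the order asked, and still so for the second after the job is handed in, with the robot touching nothing.
It also fails if it takes over 61 s, if anything falls off the work surface, if the arm or the gripper's body presses on something with over 40 N, if the wrist force passes 120 N, or if a joint passes its speed limit or range.

ROBOT

A 6-joint arm with a two-finger parallel gripper is mounted at the origin on the work surface. World frame = base frame: x ahead of the robot, y to its left, z up, the work surface at z = 0. Lengths are in m, angles in rad, forces in N, time in s.
With the tool pointing down it reaches from about 0.275 to 0.875 m from the base axis. Payload 12.5 kg.
Tool frame: the origin (TCP) lies at the very end of the fingers, on their centre line; the grasp point (between the pads) lies 19 mm behind it; x points along the fingers, y is the direction in which the jaws open and shut, and the axes are right-handed (so a half turn about x gives the same grasp; the last joint's range is limited). The gripper opens to 85 mm and grips with 20 to 120 N. Pads are 22 mm wide; open, the fingers measure 114 mm over their backs; the gripper's body (76 mm by 85 mm) begins 54 mm behind the grasp point. The pads swing forward as they close: fully open they stand 13 mm farther back than shut.
Start: joints at [1.075, 0.351, 1.652, -0, 1.139, -0.085], TCP at [0.22, 0.504, 0.231] pointing down, gripper open.
Joint ranges: [-2.75, 2.75], [-0.79, 2.1], [0.01, 2.65], [-1.57, 4.71], [0.07, 3.14], [-2.87, 2.87]. Speed limits (rad/s): [2.22, 2.22, 2.79, 3.14, 3.14, 3.14].

INTERFACE

Orientations are given as a unit quaternion [w, x, y, z].
In Python, from cell import robot gives the robot as it stands.
- The arm moves only by the tool drive_tool, never from a script. Its argument "moves" is text: rows parted by semicolons, each of 7 numbers parted by spaces: the turn, a rotation vector about the tool's x, y, z scaled (see below), then the shift along the tool's x, y, z scaled (see below), then the opening, from 0 (shut) to 1 (fully open). A call has 1 to 10 rows; each row shifts and turns the commanded pose from where the row before left it, along the tool's axes as they then stand; what a row does not reach is not made up. The controller multiplies each number of a shift by 0.05 m and each number of a turn by 0.1 rad. A row lasts 1/10 s, in which the tool goes at most 50 mm and 8.59 degrees, less where a joint would pass 70% of its speed; a pose out of reach is approached as far as the arm can. A call with a number of a shift or a turn outside -1 to 1 is refused whole. A call with a gripper value outside its range is refused whole. The fingers move at their own pace and stop on an object; the grip force is fixed at half the most. Time passes only in rows, so rows that do not move let the fingers close. It gives the time, the measured TCP pose, the force and the opening at its end, in the units of the state.
- robot.state(): the state, without advancing time (a new reading comes with each control period).
- robot.read_camera(name): name is "scene" or "side" or "wrist"; returns the picture (480x640x3 uint8, red, green, blue); there is no depth.
- robot.camera_info(name): a dict with "fovy" (degrees; the focal length in pixels is half the picture's height over the tangent of half this angle, whatever the lens; pixels are square), "cx", "cy" (the principal point, pixels), "k1" (the pictures are not rectified: a ray, as slopes to the right and down, at radius r is drawn at 1 + k1 r^2 times it, then the intrinsics apply), "xyz" and "rotation" of the camera in the world. Camera axes: x right, y down, z forward; pixel columns grow to the right and rows downward; lengths in m; the calibration is good to about 2 mm. A picture is of the moment at which its call begins: read the wrist's pose just before it. camera_info takes no time and is no camera call; for the wrist camera it gives the pose at the moment of the call.
- robot.job_done(): hands the job in, once; it reports no verdict.
The state is a dict: "t": time; "q": joint angles; "dq": joint speeds; "joint_efforts": joint torques, N m; "tcp_pos": TCP position; "tool_rot": TCP orientation; "wrist_force": force on the tool from outside, world axes, zero at the start; "ft_torque": the same for the moment, N m; "grip_width": finger opening in m.
Only numpy, scipy, OpenCV 4.12 (cv2) and the standard library are available. Lean on these libraries where they do the work, as an engineer would, in place of code of your own. Each camera call takes 0.05 s, during which the arm holds its last target.

## Working session

There is one attempt and no reset: what is moved stays moved. The work goes in short steps, Python scripts to look and compute and a tool call to move; the robot and the scene stay as the last step left them, time stands still between calls to the robot, and variables do not carry over. Pictures are saved under pics/ and viewed, and the job is handed in when it is done.

Besides the shell and the picture viewer there is one more tool, called after "Request:" as a command line: name --argument value ..., lists and objects as JSON in quotes. drive_tool: Moves the arm, as the interface text tells. Its arguments: {"type":"object","properties":{"moves":{"type":"string"}},"required":["moves"]}

```bash
ls; mkdir -p pics; python3 - <<'E'
from cell import robot
import cv2
print(robot.state())
for n in ("scene","side","wrist"):
    print(n,robot.camera_info(n))
    im=robot.read_camera(n); cv2.imwrite(f"pics/{n}0.png",im[:,:,::-1])
print(robot.state()['t'])
E
```

```text
pics
{'t': 0.0, 'q': array([ 1.07540277e+00,  3.51252067e-01,  1.65239744e+00,  2.94700655e-05,
        1.13910479e+00, -8.45990028e-02]), 'dq': array([-0.00122894,  0.00092393, -0.00057628, -0.00176373, -0.00094296,
        0.00079123]), 'joint_efforts': array([ 9.92203968e-05, -5.06105590e+01, -2.91405880e+01, -1.03903874e-04,
        4.50739724e-03,  4.25743076e-05]), 'tcp_pos': array([0.21945322, 0.50397379, 0.23075988]), 'tool_rot': array([ 0.69211591,  0.14383214,  0.69236892, -0.14461384]), 'wrist_force': array([-0.2766994 ,  0.55532631,  0.10092757]), 'ft_torque': array([ 0.02017611,  0.00746596, -0.01615291]), 'grip_width': 0.08560348071228567}
scene {'fovy': 54.19662730279271, 'cx': 336.1298552805869, 'cy': 236.3809400088378, 'k1': -0.055580635022466726, 'xyz': array([ 1.51043903, -0.57670803,  0.79450887]), 'rotation': array([-0.40331413,  0.74293705,  0.46944249, -0.25496274])}
side {'fovy': 51.82970083166932, 'cx': 328.1021219362249, 'cy': 240.63930224623212, 'k1': 0.018290229494841808, 'xyz': array([ 0.50328465, -1.0052802 ,  0.79002545]), 'rotation': array([-0.42499948,  0.9049038 , -0.02188417,  0.00675538])}
wrist {'fovy': 59.95067389048446, 'cx': 318.9854872978804, 'cy': 235.88479876338985, 'k1': -0.05824295243919359, 'xyz': array([0.15306451, 0.53253183, 0.37401052]), 'rotation': array([0.12083055, 0.82757216, 0.54258928, 0.07823795])}
0.15
```

View pics/scene0.png

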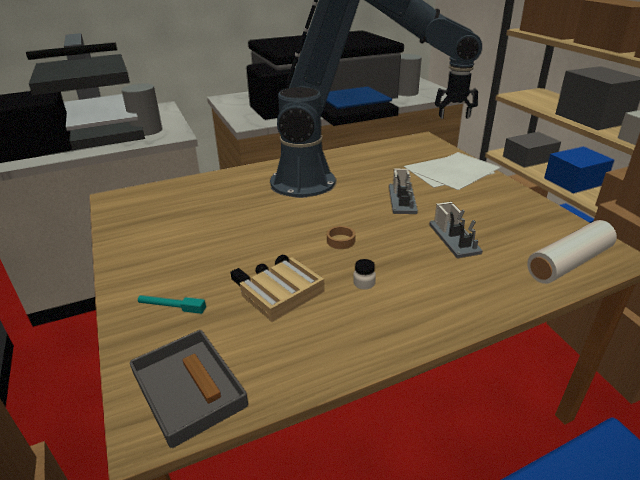

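View pics/side0.png

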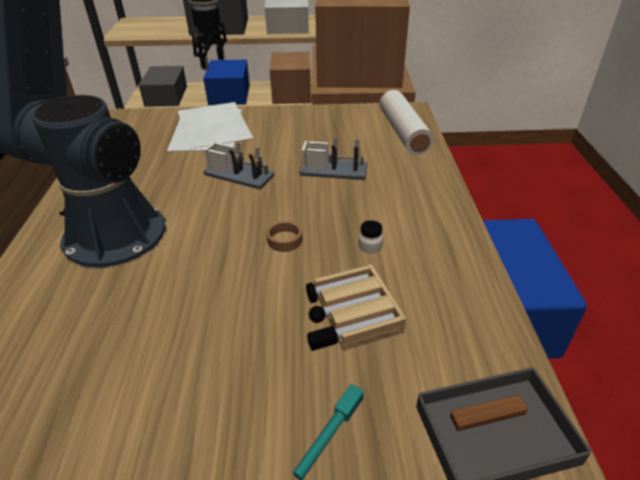

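View pics/wrist0.png

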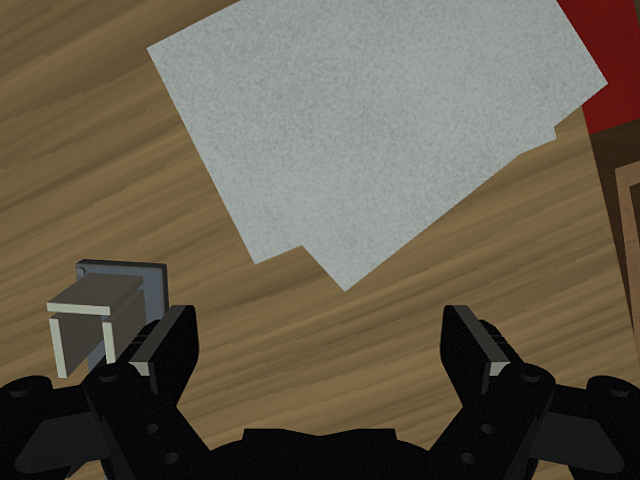

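```bash
cat > h.py <<'E'
import numpy as np, cv2
from scipy.spatial.transform import Rotation as R
from cell import robot
def rot(q): q=np.asarray(q); return R.from_quat([q[1],q[2],q[3],q[0]]).as_matrix()
def K(ci):
    f=240/np.tan(np.radians(ci['fovy'])/2); return np.array([[f,0,ci['cx']],[0,f,ci['cy']],[0,0,1]])
def ray(ci,px):
    # pixel->world ray
    m=(np.asarray(px,float)-[ci['cx'],ci['cy']])/K(ci)[0,0]
    rd=np.linalg.norm(m); r=rd
    for _ in range(30): r=rd/(1+ci['k1']*r*r)
    s=m*(r/rd if rd>0 else 1)
    d=rot(ci['rotation'])@np.array([s[0],s[1],1]); return np.asarray(ci['xyz']),d/np.linalg.norm(d)
def onz(ci,px,z):
    o,d=ray(ci,px); return o+d*(z-o[2])/d[2]
def proj(ci,p):
    c=rot(ci['rotation']).T@(np.asarray(p)-ci['xyz']); s=c[:2]/c[2]; r2=s@s
    return s*(1+ci['k1']*r2)*K(ci)[0,0]+[ci['cx'],ci['cy']]
def tri(obs):
    A=np.zeros((3,3));b=np.zeros(3);rs=[ray(c,p) for c,p in obs]
    for o,d in rs:
        M=np.eye(3)-np.outer(d,d);A+=M;b+=M@o
    p=np.linalg.solve(A,b); return p,[np.linalg.norm((np.eye(3)-np.outer(d,d))@(p-o)) for o,d in rs]
def T():
    s=robot.state(); return rot(s['tool_rot']),s['tcp_pos'],s
def snap(n,name):
    ci=robot.camera_info(n); im=robot.read_camera(n)[:,:,::-1].copy(); cv2.imwrite(f'pics/{name}.png',im); return ci,im
def todelta(p,Rt):
    """world target TCP pos and rot -> tool shift (in 0.05 units) & rotvec (0.1 units) from measured pose"""
    R0,p0,_=T(); return R0.T@(np.asarray(p)-p0)/0.05, R.from_matrix(R0.T@Rt).as_rotvec()/0.1
E
python3 - <<'E'
from h import *
sc=robot.camera_info('scene'); sd=robot.camera_info('side')
for nm,a,b,z in [('holderA(near)',(403,205),(238,175),.0),('holderB',(457,240),(335,170),0.016),('sq grip',(239,275),(322,337),.028),('rack',(282,290),(358,305),.04),('jar',(364,275),(370,237),.031),('core',(341,237),(285,237),.015),('paper',(440,170),(210,125),0),('turq',(172,302),(330,430),0.01),('tray',(188,385),(498,425),0)]:
    print(nm,onz(sc,a,z).round(3),onz(sd,b,z).round(3))
w=cv2.imread('pics/side0.png'); s=cv2.imread('pics/scene0.png')
a=cv2.resize(w[120:200,190:390],None,fx=4,fy=4); b=cv2.resize(s[160:270,370:500],None,fx=4,fy=4);c=cv2.resize(w[250:360,290:420],None,fx=4,fy=4)
cv2.imwrite('pics/c1.png',a);cv2.imwrite('pics/c2.png',b);cv2.imwrite('pics/c3.png',c)
E
```

```text
holderA(near) [ 0.324  0.244 -0.   ] [0.287 0.267 0.   ]
holderB [0.603 0.259 0.016] [0.576 0.253 0.016]
sq grip [ 0.504 -0.386  0.028] [ 0.515 -0.382  0.028]
rack [ 0.626 -0.307  0.04 ] [ 0.591 -0.312  0.04 ]
jar [ 0.65  -0.086  0.031] [ 0.642 -0.083  0.031]
core [ 0.436 -0.05   0.015] [ 0.435 -0.052  0.015]
paper [0.144 0.532 0.   ] [0.158 0.599 0.   ]
turq [ 0.517 -0.567  0.01 ] [ 0.521 -0.566  0.01 ]
tray [ 0.791 -0.58   0.   ] [ 0.81  -0.565  0.   ]
```

View pics/c1.png

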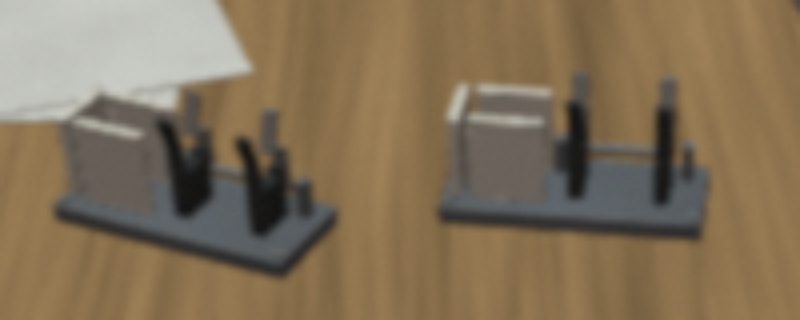

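View pics/c2.png

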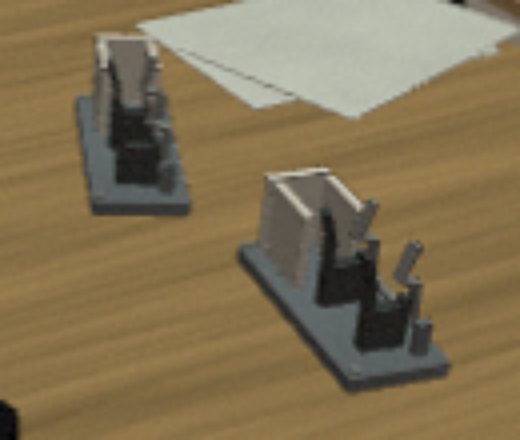

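View pics/c3.png

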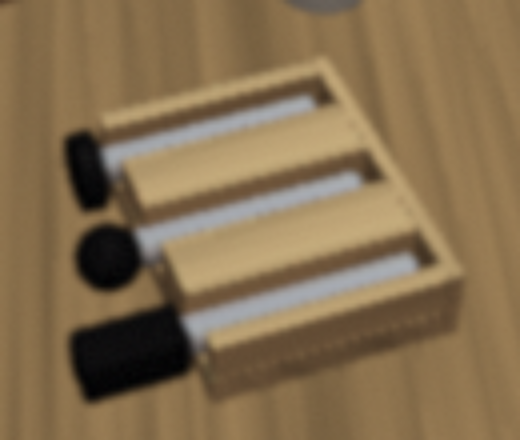

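```bash
python3 - <<'E'
from h import *
Rt,p,s=T(); print(Rt.round(3)); ci=robot.camera_info('wrist')
Rc=rot(ci['rotation']); print('cam in tool',(Rt.T@Rc).round(3), (Rt.T@(ci['xyz']-p)).round(4), s['q'].round(3))
# holder corners from side / scene
sc=robot.camera_info('scene'); sd=robot.camera_info('side')
f=lambda x,y:(190+x/4,120+y/4)
g=lambda x,y:(370+x/4,160+y/4)
for nm,q,z in [('-x-y',(443,208),.016),('+x-y',(702,225),.016),('+x+y',(708,172),.016)]: print('side',nm,onz(sd,f(*q),z).round(3))
for nm,q,z in [('-x-y',(238,250),.016),('+x-y',(350,378),.016),('+x+y',(448,360),.016)]: print('scene',nm,onz(sc,g(*q),z).round(3))
h=lambda x,y:(290+x/4,250+y/4)
for nm,q,z in [('rack +x-y',(462,272),.044),('-x-y',(208,348),.044),('+x+y',(322,62),.044),('-x+y',(104,118),.044)]: print('side',nm,onz(sd,h(*q),z).round(3))
E
```

```text
[[-0.     0.399  0.917]
 [-0.001  0.917 -0.399]
 [-1.    -0.001 -0.   ]]
cam in tool [[ 0.001 -0.285  0.959]
 [ 1.     0.001 -0.   ]
 [-0.     0.959  0.285]] [-0.1432 -0.0005 -0.0723] [ 1.075  0.351  1.652  0.     1.139 -0.085]
side -x-y [0.474 0.247 0.016]
side +x-y [0.662 0.214 0.016]
side +x+y [0.675 0.287 0.016]
scene -x-y [0.482 0.243 0.016]
scene +x-y [0.665 0.213 0.016]
scene +x+y [0.678 0.292 0.016]
side rack +x-y [ 0.682 -0.356  0.044]
side -x-y [ 0.553 -0.397  0.044]
side +x+y [ 0.63  -0.199  0.044]
side -x+y [ 0.507 -0.237  0.044]
```

```bash
cat >> h.py <<'E'
def down(yaw):
    c,s=np.cos(yaw),np.sin(yaw); return np.array([[0,-s,c],[0,c,s],[-1,0,0]])
E
python3 - <<'E'
from h import *
Rt,p,s=T()
print(todelta(p,down(-.167))[1], down(-.167).T@(np.array([.62,.26,.30])-p)/.05)
E
```

```text
[-2.43829661e+00 -2.07038649e-03  8.23651898e-03] [-1.38235407 -3.48158023  8.70973583]
```

Request:
drive_tool --moves "-0.813 0 0 0 0 0 1; -0.813 0 0 0 0 0 1; -0.813 0 0 -0.1 0 0 1; 0 0 0 -0.128 -0.348 0.87 1; 0 0 0 -0.128 -0.348 0.87 1; 0 0 0 -0.128 -0.348 0.87 1; 0 0 0 -0.128 -0.348 0.87 1; 0 0 0 -0.128 -0.348 0.87 1; 0 0 0 -0.128 -0.348 0.87 1; 0 0 0 -0.128 -0.348 0.87 1"

```text
t: 1.15
tcp_pos: [0.5011, 0.3322, 0.2812]
tool_rot: [0.705, 0.059, 0.705, -0.059]
wrist_force: [1.2, 0.8, 0.3]
grip_width: 0.0855
```

Request:
drive_tool --moves "0 0 0 -0.128 -0.348 0.87 1; 0 0 0 -0.128 -0.348 0.87 1; 0 0 0 -0.128 -0.348 0.87 1; 0 0 0 0 0 0 1; 0 0 0 0 0 0 1"

```text
t: 1.65
tcp_pos: [0.62, 0.2597, 0.2995]
tool_rot: [0.704, 0.059, 0.705, -0.06]
wrist_force: [-0.3, 0.5, 0.1]
grip_width: 0.0857
```

```bash
python3 - <<'E'
from h import *
print(T()[1],T()[0].round(3),T()[2]['t'])
ci,im=snap('wrist','w1'); np.save('w1.npy',ci,allow_pickle=True)
E
```

```text
[0.62000504 0.25969885 0.29948892] [[-0.001  0.168  0.986]
 [-0.     0.986 -0.168]
 [-1.    -0.    -0.001]] 1.65
```

View pics/w1.png

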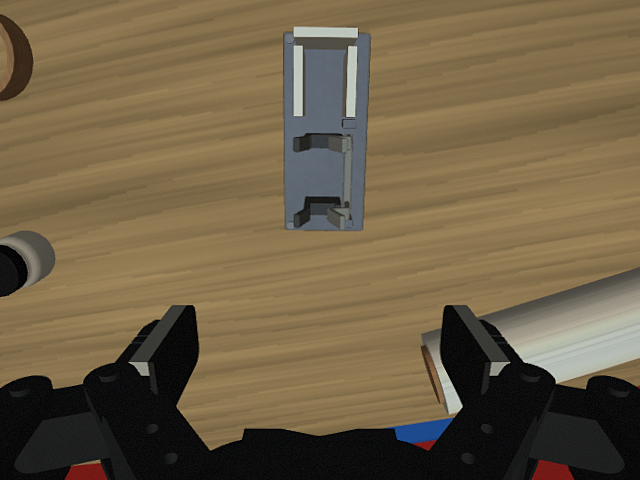

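```bash
python3 - <<'E'
from h import *
im=cv2.imread('pics/w1.png'); c=cv2.resize(im[15:245,265:395],None,fx=2.6*1,fy=2.6,interpolation=cv2.INTER_CUBIC); cv2.imwrite('pics/c4.png',c)
hsv=cv2.cvtColor(im,cv2.COLOR_BGR2HSV); print(hsv[180,320],hsv[80,298],hsv[32,320],hsv[100,230],im[180,320],im[80,325])
ci=np.load('w1.npy',allow_pickle=True).item()
b,g,r=[im[:,:,i].astype(int) for i in range(3)]
m=((b>r+5)).astype(np.uint8); m[:, :270]=0;m[:,385:]=0;m[245:]=0
m=cv2.morphologyEx(m,cv2.MORPH_CLOSE,np.ones((25,25)))
cs,_=cv2.findContours(m,cv2.RETR_EXTERNAL,cv2.CHAIN_APPROX_NONE); c=max(cs,key=cv2.contourArea)
print(cv2.boundingRect(c),cv2.boxPoints(cv2.minAreaRect(c)))
wm=((im.min(2)>190)).astype(np.uint8); wm[:,:270]=0;wm[:,385:]=0;wm[245:]=0
cs,_=cv2.findContours(wm,cv2.RETR_EXTERNAL,cv2.CHAIN_APPROX_NONE)
for q in cs:
    if cv2.contourArea(q)>30: print('white',cv2.boundingRect(q),cv2.boxPoints(cv2.minAreaRect(q)).tolist())
E
```

```text
[105  41 111] [ 57  12 199] [ 54  13 197] [ 19 110 135] [111 102  93] [115 104  95]
(283, 33, 87, 197) [[283.  33.]
 [369.  33.]
 [369. 229.]
 [283. 229.]]
white (347, 47, 10, 69) [[346.1082763671875, 114.96815490722656], [348.54522705078125, 46.7337646484375], [356.24969482421875, 47.00892639160156], [353.812744140625, 115.24331665039062]]
white (294, 46, 8, 70) [[294.0, 46.0], [301.0, 46.0], [301.0, 115.0], [294.0, 115.0]]
```

View pics/c4.png

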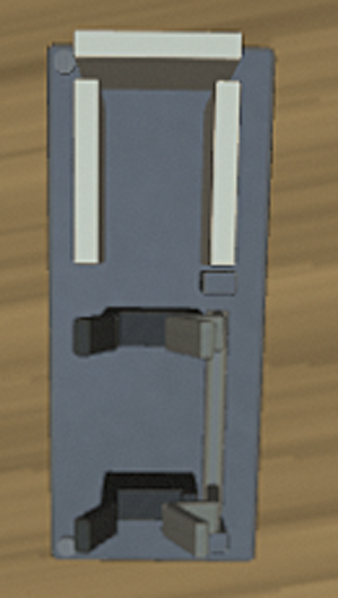

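```bash
python3 - <<'E'
from h import *
ci=np.load('w1.npy',allow_pickle=True).item()
f=lambda x,y:(265+(x+.5)/2.6-.5,15+(y+.5)/2.6-.5)
L=[];W=[]
for px,l,z in [((50,42),(-132,-40),.016),((273,47),(-132,44),.016),((255,560),(64,44),.016),((53,559),(64,-40),.016),
  ((100,82),(-110,-18),.082),((100,263),(-54,-18),.082),((216,82),(-110,18),.082),((210,265),(-54,18),.082)]:
    w=onz(ci,f(*px),z)[:2]; L.append(l);W.append(w)
L=np.array(L)/1000.;W=np.array(W)
def fit(L,W):
    lc,wc=L.mean(0),W.mean(0); A=L-lc;B=W-wc
    th=np.arctan2((A[:,0]*B[:,1]-A[:,1]*B[:,0]).sum(),(A*B).sum()); c,s=np.cos(th),np.sin(th);Rm=np.array([[c,-s],[s,c]])
    o=wc-Rm@lc; return th,o,((W-(L@Rm.T+o))@Rm*1000).round(1)
for sl in (slice(0,4),slice(4,8),slice(0,8)):
    th,o,r=fit(L[sl],W[sl]); print(np.degrees(th),o); print(r.tolist())
E
```

```text
-10.272976457145313 [0.60467724 0.26535483]
[[0.3, 1.4], [1.0, -1.4], [-0.9, -0.6], [-0.3, 0.6]]
-10.323901517890922 [0.60530862 0.26522293]
[[0.8, 0.1], [-0.6, 0.2], [0.3, 0.0], [-0.5, -0.3]]
-10.280026149067583 [0.60499805 0.26531773]
[[-0.1, 1.3], [0.6, -1.5], [-1.2, -0.6], [-0.7, 0.6], [1.1, 0.1], [-0.3, 0.2], [0.7, 0.1], [-0.1, -0.3]]
```

```bash
python3 - <<'E'
from h import *
Rt,p,s=T()
print(todelta(p,down(.307))[1], down(.307).T@(np.array([.58,-.36,.25])-p)/.05/14)
E
```

```text
[-4.74202423e+00 -1.16743286e-02  6.69187988e-04] [ 0.07098778 -0.82793101 -0.32134968]
```

Request:
drive_tool --moves "-0.95 0 0 0 0 0 1; -0.95 0 0 0 0 0 1; -0.95 0 0 0 0 0 1; -0.95 0 0 0 0 0 1; -0.94 0 0 0 0 0 1; 0 0 0 0.071 -0.828 -0.321 1; 0 0 0 0.071 -0.828 -0.321 1; 0 0 0 0.071 -0.828 -0.321 1; 0 0 0 0.071 -0.828 -0.321 1; 0 0 0 0.071 -0.828 -0.321 1"

```text
t: 2.7
tcp_pos: [0.6046, 0.0385, 0.2826]
tool_rot: [0.699, -0.109, 0.699, 0.109]
wrist_force: [0.7, 0.2, 0.1]
grip_width: 0.0853
```

Request:
drive_tool --moves "0 0 0 0.071 -0.828 -0.321 1; 0 0 0 0.071 -0.828 -0.321 1; 0 0 0 0.071 -0.828 -0.321 1; 0 0 0 0.071 -0.828 -0.321 1; 0 0 0 0.071 -0.828 -0.321 1; 0 0 0 0.071 -0.828 -0.321 1; 0 0 0 0.071 -0.828 -0.321 1; 0 0 0 0.071 -0.828 -0.321 1; 0 0 0 0.071 -0.828 -0.321 1; 0 0 0 0 0 0 1"

```text
t: 3.7
tcp_pos: [0.5795, -0.3631, 0.2495]
tool_rot: [0.698, -0.107, 0.699, 0.107]
wrist_force: [1.0, 0.2, -0.5]
grip_width: 0.0851
```

Request:
drive_tool --moves "0 0 0 0 0 0 0.5; 0 0 0 0 0 0 0.5"

```text
t: 3.9
tcp_pos: [0.5811, -0.3582, 0.2508]
tool_rot: [0.699, -0.109, 0.699, 0.109]
wrist_force: [-0.0, -0.1, -0.1]
grip_width: 0.0593
```

```bash
python3 - <<'E'
from h import *
print(T()[1],T()[0].round(3),T()[2]['t'])
ci,im=snap('wrist','w2'); np.save('w2.npy',ci,allow_pickle=True)
E
```

```text
[ 0.58108784 -0.35821487  0.25082594] [[ 0.    -0.304  0.953]
 [ 0.     0.953  0.304]
 [-1.     0.     0.   ]] 3.9
```

View pics/w2.png

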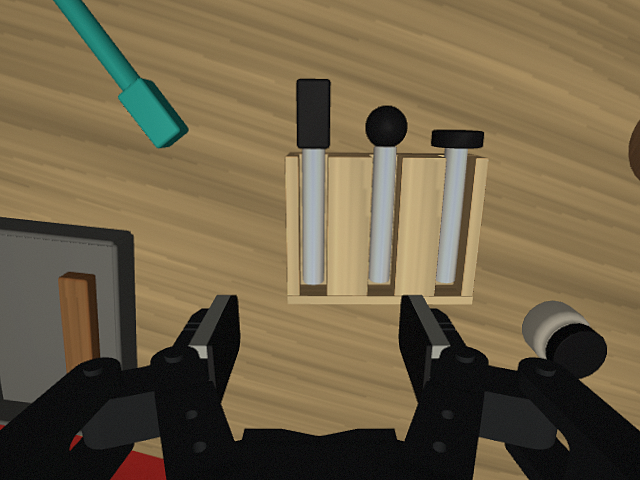

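```bash
python3 - <<'E'
from h import *
im=cv2.imread('pics/w2.png'); ci=np.load('w2.npy',allow_pickle=True).item()
c=cv2.resize(im[70:310,280:500],None,fx=2.5,fy=2.5,interpolation=cv2.INTER_CUBIC); cv2.imwrite('pics/c5.png',c)
hsv=cv2.cvtColor(im,cv2.COLOR_BGR2HSV)
sh=((hsv[:,:,1]<70)&(hsv[:,:,2]>110)).astype(np.uint8); 
for x0,x1 in ((300,330),(365,402),(430,472)):
    pts=[]
    for y in (165,190,215,240,265,280):
        xs=np.where(sh[y,x0:x1])[0]+x0; pts.append(((xs.min()+xs.max())/2,y,len(xs)))
    W=np.array([onz(ci,p[:2],.028)[:2] for p in pts]); d=W[-1]-W[0]
    print(x0,[p[2] for p in pts],W[0],W[-1],'yaw',np.degrees(np.arctan2(d[1],d[0])))
dk=(im.max(2)<75).astype(np.uint8); dk[:, :285]=0; dk[:,345:]=0;dk[160:]=0
cs,_=cv2.findContours(dk,cv2.RETR_EXTERNAL,cv2.CHAIN_APPROX_NONE);q=max(cs,key=cv2.contourArea)
print(cv2.boundingRect(q)); bx=cv2.boxPoints(cv2.minAreaRect(q)); print(bx)
for p in bx: print(onz(ci,p,.042))
E
```

```text
300 [23, 23, 20, 21, 20, 21] [ 0.55553838 -0.37263539] [ 0.65882674 -0.34009805] yaw 17.48519013054465
365 [22, 21, 22, 22, 21, 19] [ 0.53652431 -0.3134425 ] [ 0.63978579 -0.28044659] yaw 17.720628526338533
430 [20, 21, 20, 20, 19, 19] [ 0.51700213 -0.25338248] [ 0.62072326 -0.22028203] yaw 17.69940606745534
(296, 79, 35, 70)
[[296.  79.]
 [330.  79.]
 [330. 148.]
 [296. 148.]]
[ 0.4925123  -0.40655215  0.042     ]
[ 0.48425578 -0.38064161  0.042     ]
[ 0.53611351 -0.36369686  0.042     ]
[ 0.54472127 -0.39066284  0.042     ]
```

View pics/c5.png

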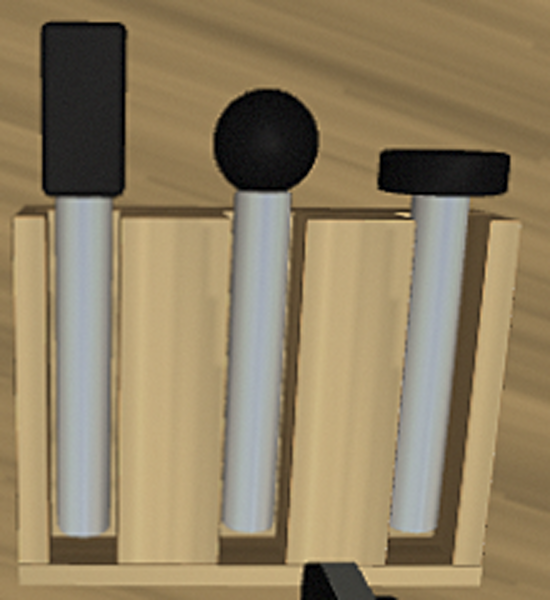

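```bash
python3 - <<'E'
from h import *
Rt=down(.3063)
print(todelta([.5258,-.3819,.017],Rt),T()[2]['grip_width'])
E
```

```text
(array([ 4.67905972, -0.11469017, -1.20016913]), array([ 0.02718796,  0.00215188, -0.00035813])) 0.05167771842596313
```

Request:
drive_tool --moves "0.027 0 0 0 -0.057 -0.6 0.5; 0 0 0 0.4 -0.057 -0.6 0.5; 0 0 0 0.8 0 0 0.5; 0 0 0 0.8 0 0 0.5; 0 0 0 0.8 0 0 0.5; 0 0 0 0.6 0 0 0.5; 0 0 0 0 0 0 0.5"

```text
t: 4.65
tcp_pos: [0.5239, -0.3808, 0.077]
tool_rot: [0.697, -0.106, 0.7, 0.11]
wrist_force: [-0.0, 1.2, -1.0]
grip_width: 0.0429
```

```bash
python3 - <<'E'
from h import *
print(todelta([.5258,-.3819,.017],down(.3063)),T()[2]['grip_width'],T()[1])
ci,im=snap('wrist','w3')
E
```

```text
(array([ 1.19988141, -0.03993504,  0.03368727]), array([-0.0029306 , -0.03571061, -0.05792953])) 0.042908142608204816 [ 0.52390143 -0.38077028  0.07701026]
```

View pics/w3.png

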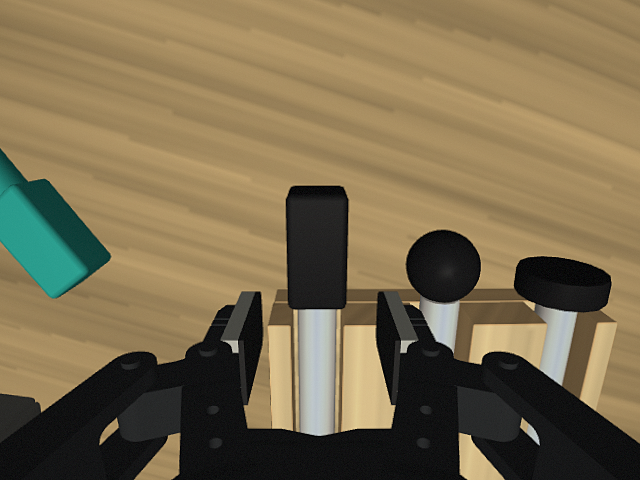

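Request:
drive_tool --moves "0 0 0 0.4 0 0 0.5; 0 0 0 0.4 0 0 0.5; 0 0 0 0.4 0 0 0.5; 0 0 0 0 0 0 0.5; 0 0 0 0 0 0 0.5"

```text
t: 5.2
tcp_pos: [0.5262, -0.3839, 0.0228]
tool_rot: [0.699, -0.108, 0.698, 0.107]
wrist_force: [0.2, -0.2, 0.5]
grip_width: 0.0426
```

Request:
drive_tool --moves "0 0 0 0 0 0 0; 0 0 0 0 0 0 0; 0 0 0 0 0 0 0; 0 0 0 0 0 0 0; 0 0 0 0 0 0 0; 0 0 0 0 0 0 0"

```text
t: 5.8
tcp_pos: [0.5264, -0.3843, 0.0229]
tool_rot: [0.7, -0.108, 0.698, 0.106]
wrist_force: [-0.2, 0.2, 8.2]
grip_width: 0.0267
```

Request:
drive_tool --moves "0 0 0 -0.2 0 0 0; 0 0 0 -0.4 0 0 0; 0 0 0 -0.4 0 0 0; 0 0 0 -0.6 0 0 0; 0 0 0 -0.6 0 0 0; 0 0 0 0 0 0 0; 0 0 0 0 0 0 0"

```text
t: 6.5
tcp_pos: [0.5252, -0.3835, 0.1315]
tool_rot: [0.699, -0.108, 0.699, 0.107]
wrist_force: [-0.8, -0.6, -2.9]
grip_width: 0.0271
```

```bash
python3 - <<'E'
from h import *
print(T()[1],T()[0].round(4),T()[2]['wrist_force'])
ci,im=snap('wrist','w4');ci,im=snap('side','s4'); cv2.imwrite('pics/s4c.png',cv2.resize(im[180:400,200:480],None,fx=2.8,fy=2.7))
E
```

```text
[ 0.52521091 -0.38354084  0.13147252] [[ 8.000e-04 -2.998e-01  9.540e-01]
 [-8.000e-04  9.540e-01  2.998e-01]
 [-1.000e+00 -1.000e-03  5.000e-04]] [-0.83440544 -0.58524972 -2.86478418]
```

View pics/w4.png

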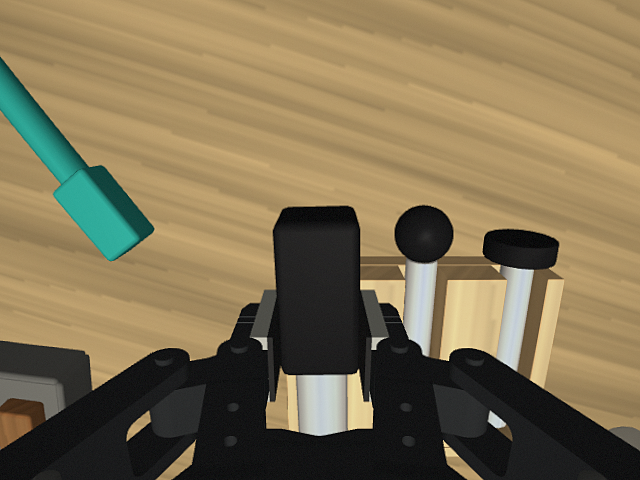

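View pics/s4c.png

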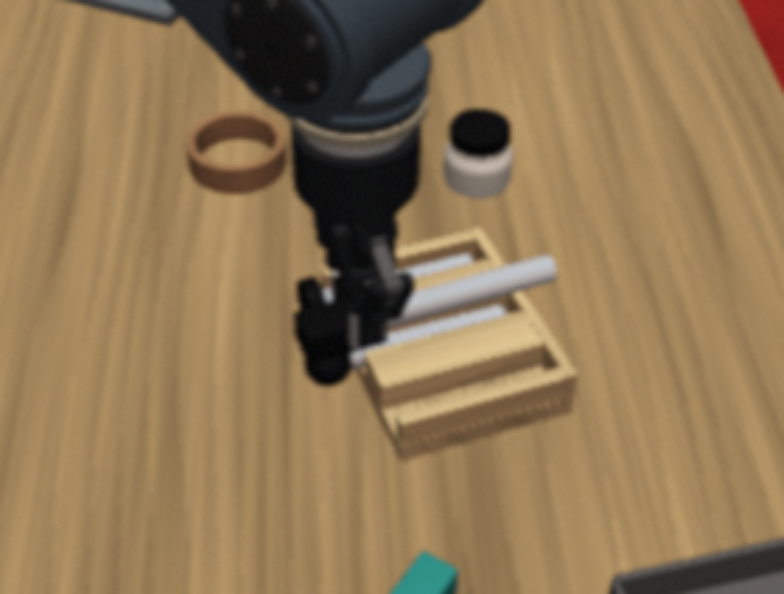

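```bash
python3 - <<'E'
from h import *
Rt,p,s=T()
a,b=todelta([.515,.092,.131],down(-.1797)); print(a/11,b)
E
```

```text
[-0.00140453  0.8292651   0.2422236 ] [ 4.84125361 -0.01405725 -0.01259484]
```

Request:
drive_tool --moves "0 0 0 0 0.629 0.182 0; 0 0 0 0 0.829 0.242 0; 0 0 0 0 0.829 0.242 0; 0 0 0 0 0.829 0.242 0; 0 0 0 0 0.829 0.242 0; 0 0 0 0 0.829 0.242 0; 0 0 0 0 0.829 0.242 0; 0 0 0 0 0.829 0.242 0; 0 0 0 0 0.829 0.242 0; 0 0 0 0 0.829 0.242 0"

```text
t: 7.6
tcp_pos: [0.5156, 0.0395, 0.1297]
tool_rot: [0.698, -0.107, 0.7, 0.107]
wrist_force: [0.6, -0.7, -1.8]
grip_width: 0.027
```

Request:
drive_tool --moves "0 0 0 0 0.829 0.242 0; 0.8 0 0 0 0.2 0.06 0; 0.81 0 0 0 0 0 0; 0.81 0 0 0 0 0 0; 0.81 0 0 0 0 0 0; 0.81 0 0 0 0 0 0; 0.8 0 0 0 0 0 0; 0 0 0 0 0 0 0; 0 0 0 0 0 0 0"

```text
t: 8.5
tcp_pos: [0.5151, 0.0913, 0.1299]
tool_rot: [0.704, 0.063, 0.705, -0.063]
wrist_force: [-0.5, -0.5, -2.2]
grip_width: 0.0269
```

```bash
python3 - <<'E'
from h import *
print(T()[1],T()[0].round(4),T()[2]['wrist_force'])
print(todelta([.515,.092,.010],down(-.1797)))
ci,im=snap('scene','s5'); cv2.imwrite('pics/s5c.png',cv2.resize(im[120:320,220:500],None,fx=2.8,fy=2.8))
E
```

```text
[0.51509425 0.09133468 0.12993207] [[-1.400e-03  1.764e-01  9.843e-01]
 [-1.000e-04  9.843e-01 -1.764e-01]
 [-1.000e+00 -3.000e-04 -1.300e-03]] [-0.54959136 -0.5043505  -2.19891978]
(array([ 2.39864026e+00,  1.35974484e-02, -1.01841787e-03]), array([ 0.02417211, -0.01326908,  0.00348461]))
```

View pics/s5c.png

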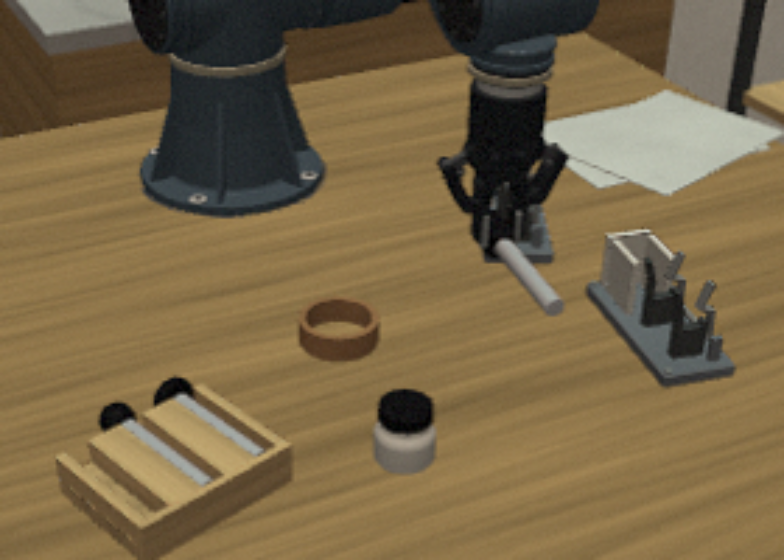

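Request:
drive_tool --moves "0 0 0 0.4 0 0 0; 0 0 0 0.5 0 0 0; 0 0 0 0.5 0 0 0; 0 0 0 0.4 0 0 0; 0 0 0 0.3 0 0 0; 0 0 0 0.15 0 0 0; 0 0 0 0.04 0 0 0; 0 0 0 0 0 0 0"

```text
t: 9.35
tcp_pos: [0.5157, 0.0914, 0.0163]
tool_rot: [0.704, 0.063, 0.704, -0.063]
wrist_force: [-0.3, -0.2, -0.8]
grip_width: 0.0267
```

Request:
drive_tool --moves "0 0 0 0.04 0 0 0; 0 0 0 0.04 0 0 0; 0 0 0 0 0 0 0"

```text
t: 9.65
tcp_pos: [0.5156, 0.0914, 0.0122]
tool_rot: [0.704, 0.063, 0.704, -0.063]
wrist_force: [0.2, -0.9, -1.4]
grip_width: 0.0267
```

Request:
drive_tool --moves "0 0 0 0.03 0 0 0; 0 0 0 0.03 0 0 0; 0 0 0 0 0 0 0"

```text
t: 9.95
tcp_pos: [0.5158, 0.0914, 0.0097]
tool_rot: [0.704, 0.063, 0.704, -0.063]
wrist_force: [-1.9, 0.4, 7.6]
grip_width: 0.0264
```

Request:
drive_tool --moves "0 0 0 0 0 0 0.5; 0 0 0 0 0 0 0.5; 0 0 0 0 0 0 0.5; 0 0 0 -0.5 0 0 0.6; 0 0 0 -0.8 0 0 0.6; 0 0 0 -0.8 0 0 0.6; 0 0 0 -0.8 0 0 0.6; 0 0 0 -0.6 0 0.6 0.6; 0 0 0 -0.5 0 0.8 0.6; 0 0 0 0 0 0.8 0.6"

```text
t: 10.95
tcp_pos: [0.6265, 0.0716, 0.2135]
tool_rot: [0.707, 0.064, 0.702, -0.063]
wrist_force: [1.5, 0.7, -0.0]
grip_width: 0.0513
```

Request:
drive_tool --moves "0 0 0 0 0 0.6 0.6; 0 0 0 0 0 0 0.6; 0 0 0 0 0 0 0.6"

```text
t: 11.25
tcp_pos: [0.6529, 0.0663, 0.2083]
tool_rot: [0.704, 0.063, 0.705, -0.064]
wrist_force: [-0.2, -0.8, -0.5]
grip_width: 0.0512
```

```bash
python3 - <<'E'
from h import *
print(T()[1],T()[0].round(4),T()[2]['wrist_force'],T()[2]['grip_width'])
ci,im=snap('wrist','w6');np.save('w6.npy',ci,allow_pickle=True)
E
```

```text
[0.6529455  0.0662853  0.20830613] [[-1.300e-03  1.789e-01  9.839e-01]
 [ 0.000e+00  9.839e-01 -1.789e-01]
 [-1.000e+00 -2.000e-04 -1.300e-03]] [-0.24156384 -0.79012818 -0.50247658] 0.05119287573858288
```

View pics/w6.png

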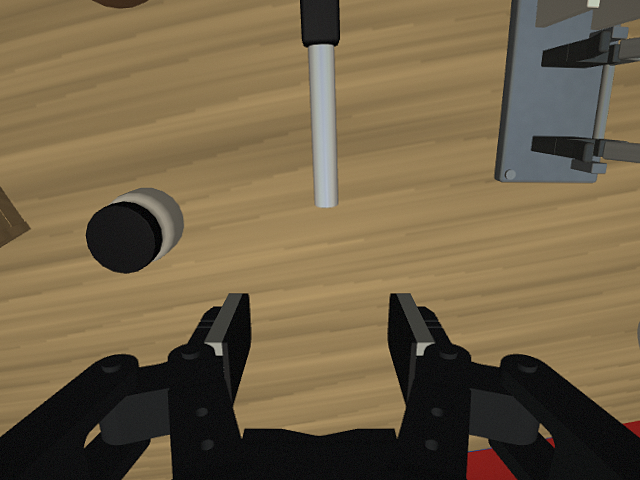

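```bash
cat > ms.py <<'E'
from h import *
def meas(fn,npy,x0,x1,rows):
    im=cv2.imread(fn); ci=np.load(npy,allow_pickle=True).item()
    hsv=cv2.cvtColor(im,cv2.COLOR_BGR2HSV); sh=((hsv[:,:,1]<70)&(hsv[:,:,2]>90)).astype(np.uint8)
    W=[];ws=[]
    for y in rows:
        xs=np.where(sh[y,x0:x1])[0]+x0; ws.append(len(xs)); W.append(onz(ci,((xs.min()+xs.max())/2,y),.012)[:2])
    W=np.array(W); vx,vy,cx,cy=cv2.fitLine(W.astype(np.float32),cv2.DIST_L2,0,1e-6,1e-6).ravel()
    if vx<0: vx,vy=-vx,-vy
    xc=(x0+x1)//2
    col=sh[:,xc-6:xc+7].sum(1)>6; r=np.where(col)[0]; r=r[(r>20)&(r<300)]
    return ci,ws,W,np.array([vx,vy]),np.array([cx,cy]),r.min(),r.max()
E
python3 - <<'E'
from ms import *
ci,ws,W,d,c,r0,r1=meas('pics/w6.png','w6.npy',300,345,range(60,200,10))
print(ws,np.degrees(np.arctan2(d[1],d[0])),c,r0,r1)
sh=onz(ci,(321,r0),.024)[:2]; tip=onz(ci,(325.5,r1+.5),.012)[:2]
s=(sh-c)@d; t=(tip-c)@d; print('shoulder->tip',t-s, 'origin from sh',c+d*(s+.05),'from tip',c+d*(t-.074))
E
```

```text
[26, 26, 26, 25, 26, 25, 25, 25, 25, 25, 24, 25, 24, 24] -8.11581 [0.59171915 0.0801091 ] 44 207
shoulder->tip 0.12509630329306254 origin from sh [0.58291444 0.08136467] from tip [0.58399976 0.0812099 ]
```

```bash
python3 - <<'E'
from h import *
print(todelta([.5835,.0813,.06],down(-.1416)))
E
```

```text
(array([ 2.97281596,  0.04559922, -1.40680193]), array([-0.37924875, -0.01300568,  0.00177629]))
```

Request:
drive_tool --moves "-0.38 0 0 0 0.02 -0.7 0.6; 0 0 0 0.2 0.02 -0.7 0.6; 0 0 0 0.8 0 0 0.6; 0 0 0 0.8 0 0 0.6; 0 0 0 0.8 0 0 0.6; 0 0.32 0 0.37 0 0 0.6; 0 0 0 0 0 0 0.6; 0 0 0 0 0 0 0.6"

```text
t: 12.1
tcp_pos: [0.5844, 0.0797, 0.0615]
tool_rot: [0.694, 0.051, 0.716, -0.049]
wrist_force: [0.4, 0.2, -0.1]
grip_width: 0.0511
```

```bash
python3 - <<'E'
from h import *
Rd=down(-.1416)@R.from_rotvec([0,.032,0]).as_matrix()
print(T()[1],todelta([.5835,.0813,.004],Rd))
ci,im=snap('wrist','w7');np.save('w7.npy',ci,allow_pickle=True)
E
```

```text
[0.58444288 0.07972037 0.06147345] (array([1.14963884, 0.02849874, 0.01228555]), array([ 0.00236649,  0.01202385, -0.0009847 ]))
```

View pics/w7.png

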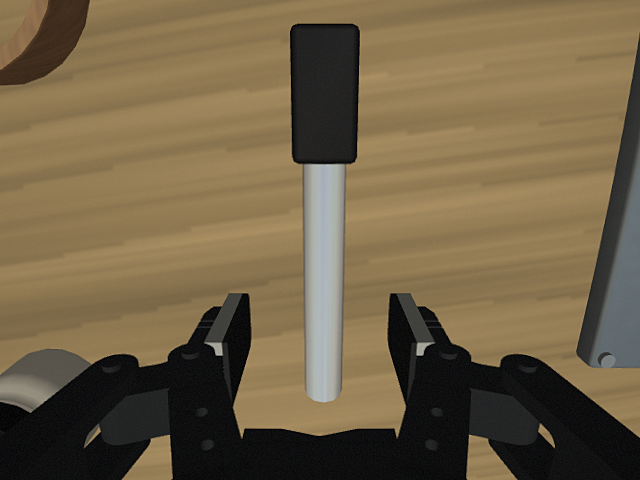

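Request:
drive_tool --moves "0 0 0 0.4 0.028 0.012 0.6; 0 0 0 0.4 0 0 0.6; 0 0 0 0.25 0 0 0.6; 0 0 0 0.07 0 0 0.6; 0 0 0 0 0 0 0.6; 0 0 0 0 0 0 0.6"

```text
t: 12.75
tcp_pos: [0.5841, 0.0811, 0.0056]
tool_rot: [0.695, 0.051, 0.716, -0.049]
wrist_force: [0.8, -0.8, -0.7]
grip_width: 0.0511
```

Request:
drive_tool --moves "0 0 0 0.02 0 0 0; 0 0 0 0 0 0 0; 0 0 0 0 0 0 0; 0 0 0 0 0 0 0; 0 0 0 0 0 0 0; 0 0 0 0 0 0 0; 0 0 0 0 0 0 0"

```text
t: 13.45
tcp_pos: [0.5838, 0.0812, 0.0042]
tool_rot: [0.694, 0.051, 0.716, -0.049]
wrist_force: [-1.3, -0.4, 6.0]
grip_width: 0.0181
```

Request:
drive_tool --moves "0 0 0 -0.3 0 0 0; 0 0 0 -0.6 0 0 0; 0 0 0 -0.8 0 0 0; 0 0 0 -0.8 0 0 0; 0 -0.32 0 -0.8 0 0 0; 0.38 0 0 -0.2 0 0 0; 0 0 0 0 0 0 0; 0 0 0 0 0 0 0"

```text
t: 14.25
tcp_pos: [0.5882, 0.0803, 0.1782]
tool_rot: [0.704, 0.063, 0.705, -0.063]
wrist_force: [0.0, -0.0, -2.1]
grip_width: 0.0181
```

```bash
python3 - <<'E'
from h import *
print(T()[1],todelta(T()[1],down(-.1797))[1],T()[2]['grip_width'],T()[2]['wrist_force'])
ci,im=snap('wrist','w8');np.save('w8.npy',ci,allow_pickle=True)
ci,im=snap('side','s8');np.save('s8.npy',ci,allow_pickle=True); cv2.imwrite('pics/s8c.png',cv2.resize(im[70:270,230:480],None,fx=3.2,fy=3,interpolation=cv2.INTER_CUBIC))
E
```

```text
[0.58823739 0.08027956 0.1782197 ] [ 0.01033826 -0.00795471  0.00209971] 0.018062473988921423 [ 0.03419591 -0.02087885 -2.13077708]
```

View pics/w8.png

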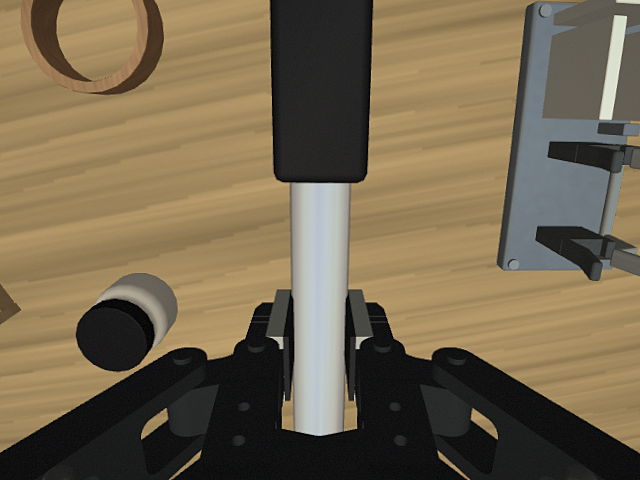

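View pics/s8c.png

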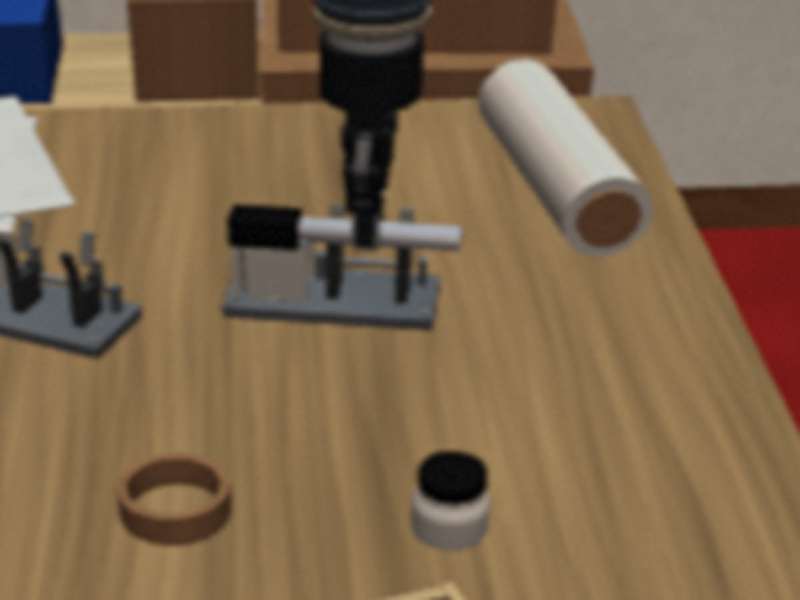

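```bash
python3 - <<'E'
from h import *
Rt,p,s=T(); ci=np.load('w8.npy',allow_pickle=True).item(); im=cv2.imread('pics/w8.png')
hsv=cv2.cvtColor(im,cv2.COLOR_BGR2HSV); sh=((hsv[:,:,1]<70)&(hsv[:,:,2]>90))
for y in (200,240,280,):
    xs=np.where(sh[y,285:356])[0]+285; w=onz(ci,((xs[0]+xs[-1])/2,y),p[2]+.008); print(y,xs[0],xs[-1],(Rt.T@(w-p)*1000).round(1))
g=(im.max(2)<75)
for y in (20,60,100,140,165):
    xs=np.where(g[y,255:390])[0]+255; w=onz(ci,((xs[0]+xs[-1])/2,y),p[2]+.022); print('grip',y,xs[0],xs[-1],(Rt.T@(w-p)*1000).round(1))
for z in (.018,.022): print('shoulder',(Rt.T@(onz(ci,(320,182),p[2]+z)-p)*1000).round(1))
print('target seat tcp', todelta([.605,.2653,.17],down(-.1797)))
E
```

```text
200 290 350 [ -7.9  -0.2 -44.2]
240 291 348 [ -7.9  -0.3 -30.3]
280 291 347 [ -8.   -0.5 -15.5]
grip 20 271 371 [-21.8   0.  -96.5]
grip 60 271 370 [-21.8  -0.1 -86.3]
grip 100 272 369 [-21.8  -0.1 -75.7]
grip 140 273 367 [-21.9  -0.2 -64.7]
grip 165 274 367 [-21.9  -0.1 -57.5]
shoulder [-17.9  -0.2 -51.9]
shoulder [-21.9  -0.2 -52.5]
target seat tcp (array([ 0.14456498,  3.701866  , -0.32379993]), array([ 0.00847883, -0.02286586,  0.0055055 ]))
```

Request:
drive_tool --moves "0 0 0 0 0.5 -0.05 0; 0 0 0 0 0.6 -0.05 0; 0 0 0 0 0.7 -0.05 0; 0 0 0 0 0.7 -0.05 0; 0 0 0 0 0.7 -0.05 0; 0 0 0 0 0.5 -0.05 0; 0 0 0 0 0 0 0; 0 0 0 0 0 0 0"

```text
t: 15.15
tcp_pos: [0.6064, 0.2649, 0.1771]
tool_rot: [0.704, 0.063, 0.705, -0.063]
wrist_force: [-0.0, 0.2, -0.4]
grip_width: 0.0177
```

```bash
python3 - <<'E'
from h import *
print(T()[1],todelta([.607,.2653,.14],down(-.1797)))
ci,im=snap('wrist','w9');np.save('w9.npy',ci,allow_pickle=True)
ci,im=snap('side','s9');np.save('s9.npy',ci,allow_pickle=True); cv2.imwrite('pics/s9c.png',cv2.resize(im[80:200,270:420],None,fx=5,fy=5,interpolation=cv2.INTER_CUBIC))
E
```

```text
[0.60644058 0.26494004 0.17714873] (array([0.74294195, 0.01007508, 0.01113524]), array([ 0.01301107, -0.0188611 ,  0.01353444]))
```

View pics/w9.png

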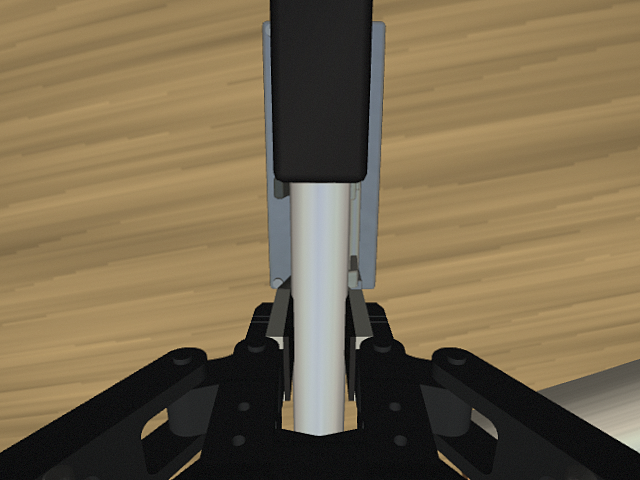

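View pics/s9c.png

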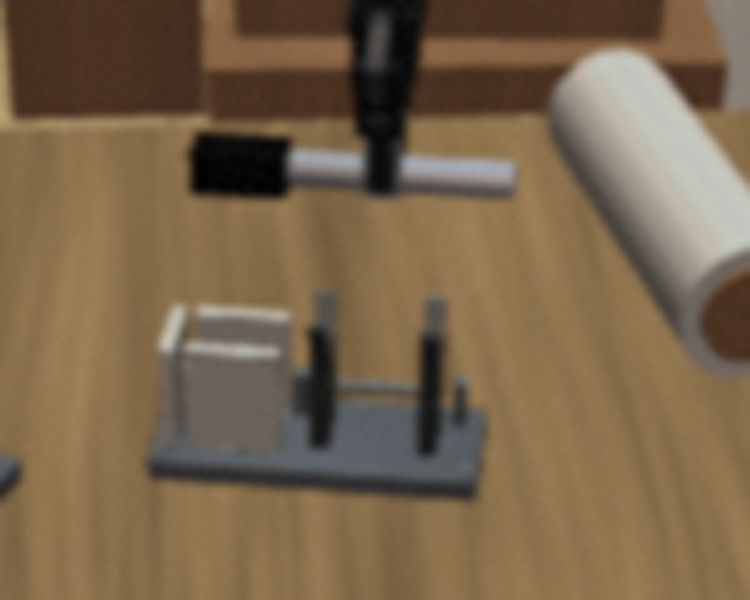

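```bash
python3 - <<'E'
from h import *
ci=np.load('w9.npy',allow_pickle=True).item(); im=cv2.imread('pics/w9.png').astype(int)
o=np.array([.605,.2653]); u=np.array([np.cos(-.1797),np.sin(-.1797)]); v=np.array([-u[1],u[0]])
for y in (40,80,120,160,200,220,240,260):
    b=(im[y,:,0]>im[y,:,2]+4)&(im[y].max(1)>70); xs=np.where(b[250:400])[0]+250
    a=onz(ci,(xs[0]-.5,y),.016)[:2]-o; c=onz(ci,(xs[-1]+.5,y),.016)[:2]-o
    print(y,xs[0],xs[-1],(a@u*1000).round(1),(a@v*1000).round(1),(c@v*1000).round(1))
g=im[20:32,255:400].mean(2)
cv2.imwrite('pics/w9c.png',cv2.resize(im[160:320,240:400].astype(np.uint8),None,fx=3.7,fy=3.7,interpolation=cv2.INTER_CUBIC))
E
```

```text
40 264 383 -119.3 -38.9 42.6
80 265 382 -93.3 -38.9 42.8
120 265 380 -66.4 -39.7 42.5
160 267 379 -38.2 -39.2 42.9
200 268 377 -8.6 -39.4 42.6
220 269 376 6.8 -39.1 42.4
240 269 376 22.6 -39.6 43.1
260 270 375 38.8 -39.4 43.0
```

View pics/w9c.png

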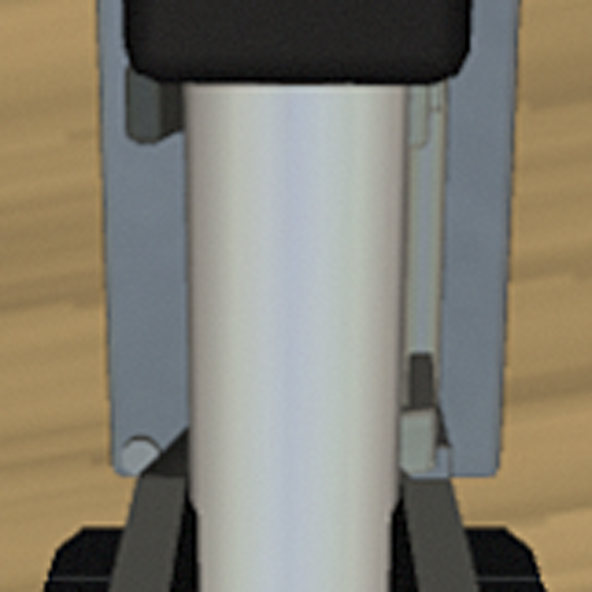

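```bash
python3 - <<'E'
from h import *
ci=np.load('s9.npy',allow_pickle=True).item(); Rt,p,s=T()
im=cv2.imread('pics/s9.png'); hsv=cv2.cvtColor(im,cv2.COLOR_BGR2HSV)
for tz in (-45,-35,-25,30,45,60):
    for dz in (8,):
        q=proj(ci,p+Rt@np.array([-dz/1000,-.0003,tz/1000]))
        x=int(round(q[0])); col=im[100:130,x].astype(int); m=(col[:,0]>130)&(col[:,0]>col[:,2]-8)
        r=np.where(m)[0]+100; print(tz,q.round(2),r)
E
```

```text
-45 [329.94 113.67] [110 111 112 113]
-35 [333.52 113.87] [111 112 113]
-25 [337.11 114.07] [111 112 113]
30 [356.94 115.15] [112 113 114 115]
45 [362.38 115.44] [112 113 114 115]
60 [367.83 115.74] [113 114 115]
```

Request:
drive_tool --moves "0 0 0 0.2 0.012 0.011 0; 0 0 0 0.4 0 0 0; 0 0 0 0.4 0 0 0; 0 0 0 0.2 0 0 0; 0 0 0 0 0 0 0; 0 0 0 0 0 0 0"

```text
t: 15.85
tcp_pos: [0.608, 0.2654, 0.119]
tool_rot: [0.704, 0.064, 0.704, -0.063]
wrist_force: [0.5, 0.6, -0.6]
grip_width: 0.0178
```

```bash
python3 - <<'E'
from h import *
print(T()[1],todelta([.607,.2655,.054],down(-.1797)))
ci,im=snap('scene','sc10');cv2.imwrite('pics/sc10c.png',cv2.resize(im[150:270,400:520],None,fx=5,fy=5,interpolation=cv2.INTER_CUBIC))
E
```

```text
[0.60798125 0.26538761 0.11898137] (array([ 1.29961709, -0.00164381, -0.0203487 ]), array([-0.00204417,  0.00491111, -0.00264476]))
```

View pics/sc10c.png

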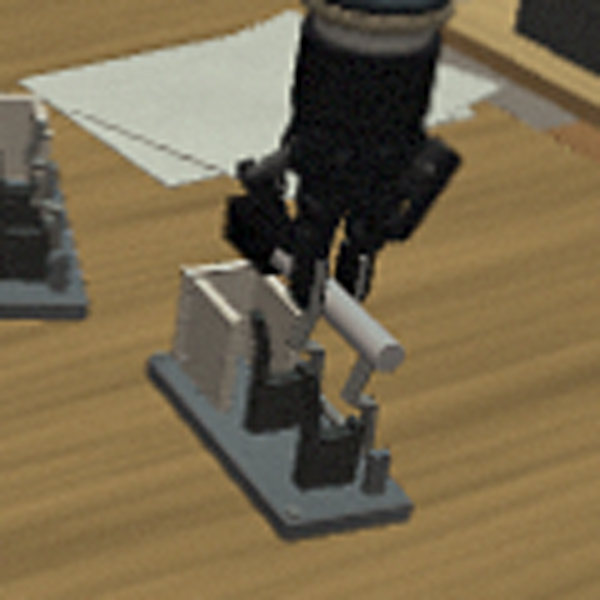

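Request:
drive_tool --moves "0 0 0 0.15 0 -0.02 0; 0 0 0 0.15 0 0 0; 0 0 0 0.1 0 0 0; 0 0 0 0.1 0 0 0; 0 0 0 0 0 0 0"

```text
t: 16.4
tcp_pos: [0.6063, 0.2656, 0.0926]
tool_rot: [0.704, 0.063, 0.705, -0.064]
wrist_force: [0.4, 0.4, -1.4]
grip_width: 0.0174
```

Request:
drive_tool --moves "0 0 0 0.06 0 0 0; 0 0 0 0.06 0 0 0; 0 0 0 0.06 0 0 0; 0 0 0 0 0 0 0"

```text
t: 16.8
tcp_pos: [0.6066, 0.2654, 0.0843]
tool_rot: [0.704, 0.063, 0.704, -0.064]
wrist_force: [0.7, -2.1, -0.8]
grip_width: 0.0177
```

Request:
drive_tool --moves "0 0 0 0.06 0 0 0; 0 0 0 0.06 0 0 0; 0 0 0 0.06 0 0 0; 0 0 0 0 0 0 0"

```text
t: 17.2
tcp_pos: [0.6073, 0.265, 0.0764]
tool_rot: [0.705, 0.063, 0.704, -0.064]
wrist_force: [-0.6, -7.8, 7.2]
grip_width: 0.0179
```

Request:
drive_tool --moves "0 0 0 0.06 0 0 0; 0 0 0 0.06 0 0 0; 0 0 0 0.06 0 0 0; 0 0 0 0 0 0 0"

```text
t: 17.6
tcp_pos: [0.6074, 0.2646, 0.067]
tool_rot: [0.705, 0.063, 0.704, -0.064]
wrist_force: [1.7, -7.8, 1.6]
grip_width: 0.0179
```

Request:
drive_tool --moves "0 0 0 0.06 0 0 0; 0 0 0 0.06 0 0 0; 0 0 0 0 0 0 0"

```text
t: 17.9
tcp_pos: [0.6064, 0.265, 0.0597]
tool_rot: [0.704, 0.063, 0.705, -0.064]
wrist_force: [1.2, -3.5, -4.1]
grip_width: 0.0178
```

Request:
drive_tool --moves "0 0 0 0.05 0 0 0; 0 0 0 0.05 0 0 0; 0 0 0 0 0 0 0"

```text
t: 18.2
tcp_pos: [0.6065, 0.2661, 0.0551]
tool_rot: [0.704, 0.064, 0.704, -0.063]
wrist_force: [-0.2, -2.3, -4.5]
grip_width: 0.0178
```

Request:
drive_tool --moves "0 0 0 0.03 0 0 0; 0 0 0 0.03 0 0 0; 0 0 0 0 0 0 0"

```text
t: 18.5
tcp_pos: [0.6069, 0.2662, 0.0539]
tool_rot: [0.705, 0.064, 0.704, -0.063]
wrist_force: [-5.1, -1.8, 9.4]
grip_width: 0.0176
```

Request:
drive_tool --moves "0 0 0 0.03 0 0 0; 0 0 0 0 0 0 0"

```text
t: 18.7
tcp_pos: [0.6069, 0.2663, 0.0537]
tool_rot: [0.705, 0.064, 0.704, -0.063]
wrist_force: [-10.7, -3.4, 22.0]
grip_width: 0.0179
```

```bash
python3 - <<'E'
from h import *
print(T()[1],T()[2]['wrist_force'],todelta([.607,.2655,.054],down(-.1797)))
ci,im=snap('scene','sc11');cv2.imwrite('pics/sc11c.png',cv2.resize(im[150:270,400:520],None,fx=5,fy=5,interpolation=cv2.INTER_CUBIC))
ci,im=snap('side','s11');cv2.imwrite('pics/s11c.png',cv2.resize(im[80:200,270:420],None,fx=5,fy=5,interpolation=cv2.INTER_CUBIC))
E
```

```text
[0.60693606 0.26625618 0.05372446] [-10.66866499  -3.412199    22.00134592] (array([-0.00551961, -0.01464837,  0.00396084]), array([ 0.00366612,  0.00870261, -0.00836363]))
```

View pics/sc11c.png

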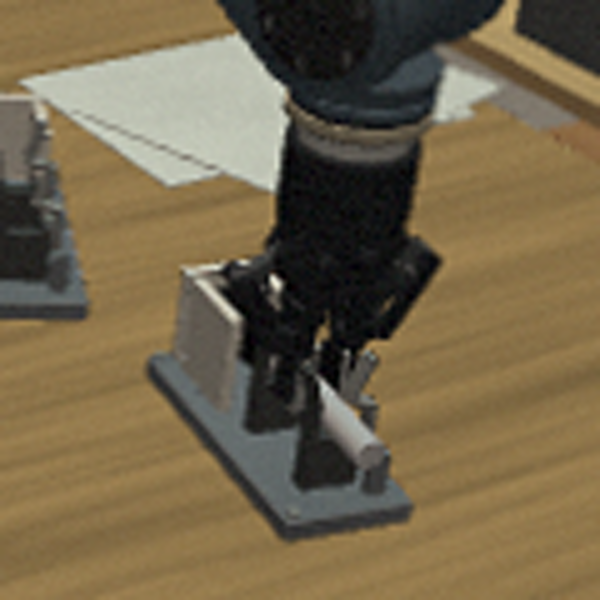

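View pics/s11c.png

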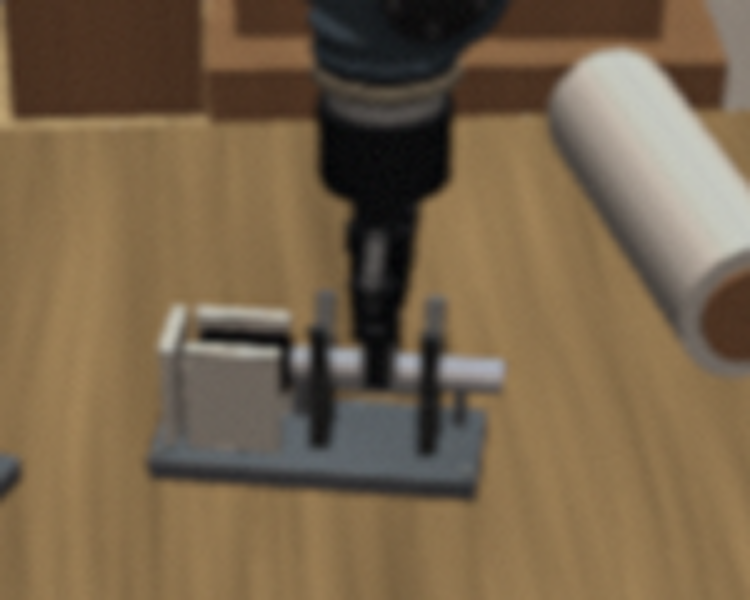

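```bash
python3 - <<'E'
from h import *
ci=robot.camera_info('side')
o,d=ray(ci,(342.5,157.5))
for y in (.275,.285,.29,.3): print(o+d*(y-o[1])/d[1])
E
```

```text
[0.59932642 0.275      0.04455533]
[0.60007658 0.285      0.03873261]
[0.60045166 0.29       0.03582126]
[0.60120182 0.3        0.02999855]
```

Request:
drive_tool --moves "0 0 0 -0.03 0 0 0; 0 0 0 0 0 0 0.35; 0 0 0 0 0 0 0.35; 0 0 0 0 0 0 0.35; 0 0 0 0 0 0 0.35; 0 0 0 0 0 0 0.35"

```text
t: 19.4
tcp_pos: [0.6066, 0.2657, 0.0524]
tool_rot: [0.704, 0.063, 0.704, -0.063]
wrist_force: [0.4, -0.6, 0.1]
grip_width: 0.03
```

Rod is below 45 mm, so it is clear of the fingertips. Released (force ≈ 0); rise straight up.

Request:
drive_tool --moves "0 0 0 -0.2 0 0 0.35; 0 0 0 -0.4 0 0 0.35; 0 0 0 -0.4 0 0 0.35; 0 0 0 -0.6 0 0 0.35; 0 0 0 -0.8 0 0 0.35; 0 0 0 -0.8 0 0 0.35; 0 0 0 -0.8 0 0 0.35; 0 0 0 -0.8 0 0.2 0.35; 0 0 0 0 0 0.3 0.35; 0 0 0 0 0 0 0.35"

```text
t: 20.4
tcp_pos: [0.6322, 0.2609, 0.294]
tool_rot: [0.705, 0.064, 0.703, -0.063]
wrist_force: [0.0, 0.4, -1.2]
grip_width: 0.0301
```

```bash
python3 - <<'E'
from h import *
print(T()[1],T()[2]['wrist_force'],T()[2]['t'])
ci,im=snap('wrist','w12');np.save('w12.npy',ci,allow_pickle=True)
ci,im=snap('scene','sc12');cv2.imwrite('pics/sc12c.png',cv2.resize(im[150:270,400:520],None,fx=5,fy=5,interpolation=cv2.INTER_CUBIC))
ci,im=snap('side','s12');np.save('s12.npy',ci,allow_pickle=True);cv2.imwrite('pics/s12c.png',cv2.resize(im[80:200,270:420],None,fx=5,fy=5,interpolation=cv2.INTER_CUBIC))
E
```

```text
[0.63223568 0.2608781  0.29396871] [ 0.04592622  0.42245295 -1.24919663] 20.4
```

View pics/w12.png

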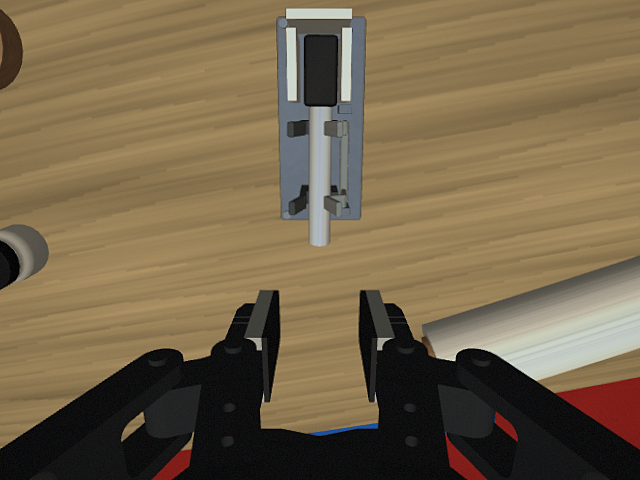

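View pics/sc12c.png

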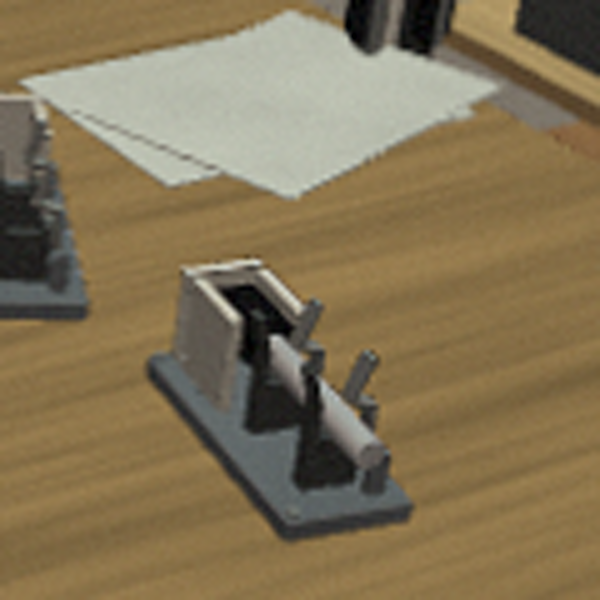

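View pics/s12c.png

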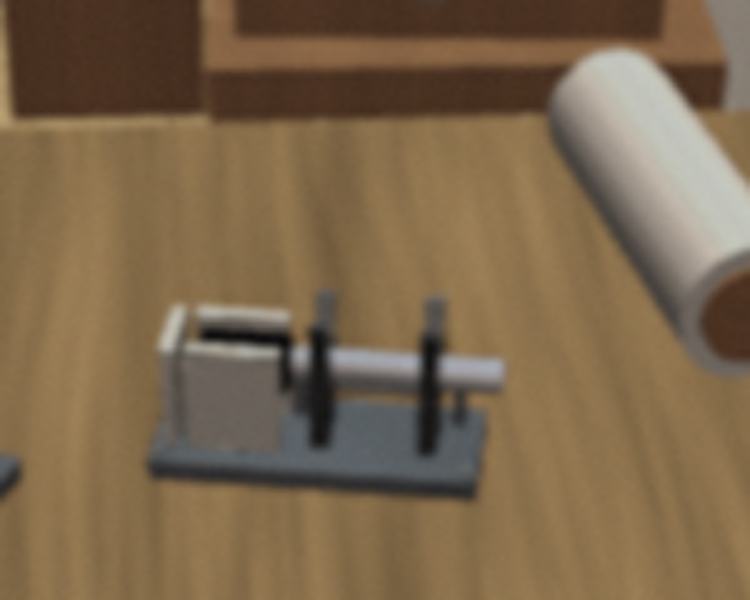

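View pics/sc12.png

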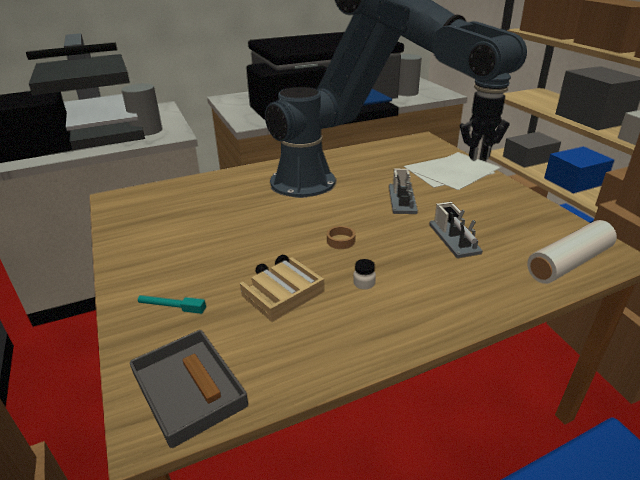

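```bash
python3 - <<'E'
from h import *
w=np.load('w12.npy',allow_pickle=True).item(); s=np.load('s12.npy',allow_pickle=True).item()
im=cv2.imread('pics/w12.png'); cv2.imwrite('pics/w12c.png',cv2.resize(im[90:255,265:385],None,fx=3.6,fy=3.6,interpolation=cv2.INTER_CUBIC))
o=np.array([.605,.2653]);th=-.1797;u=np.array([np.cos(th),np.sin(th)]);v=np.array([-u[1],u[0]])
hsv=cv2.cvtColor(im,cv2.COLOR_BGR2HSV); sh=((hsv[:,:,1]<45)&(hsv[:,:,2]>120))
for y in (112,118,155,165,175,185,225,235,242):
    xs=np.where(sh[y,303:336])[0]+303; q=onz(w,((xs[0]+xs[-1])/2,y),.062)[:2]-o; print(y,xs[0],xs[-1],(q@u*1000).round(1),(q@v*1000).round(1))
# expected pixel rows in side for axis at z=.062, along spindle
ims=cv2.imread('pics/s12.png').astype(int)
for x in (-38,-15,0,15,45,60,70):
    P=np.r_[o+u*x/1000+0*v,.062]; q=proj(s,P); c=int(round(q[0])); col=ims[140:165,c]; m=np.where((col[:,0]>115)&(col[:,0]>col[:,2]-6))[0]+140
    print('side',x,q.round(1),m)
print(proj(s,np.r_[o+.074*u,.062]),proj(s,np.r_[o-.05*u,.062]))
# bystanders change
for n,a,b in (('scene','scene0','sc12'),('side','side0','s12')):
    d=cv2.absdiff(cv2.imread(f'pics/{a}.png'),cv2.imread(f'pics/{b}.png')).max(2)
    m=cv2.morphologyEx((d>40).astype(np.uint8),cv2.MORPH_OPEN,np.ones((2,2)))
    nn,_,st,ce=cv2.connectedComponentsWithStats(m); print(n,[(st[i].tolist()) for i in range(1,nn) if st[i,4]>8])
E
```

```text
112 303 335 -45.0 -0.0
118 303 333 -40.0 -0.9
155 303 334 -8.0 -0.5
165 303 333 0.9 -0.9
175 303 333 9.9 -0.9
185 310 329 19.0 0.4
225 309 328 56.6 -0.5
235 309 328 66.3 -0.5
242 309 327 73.2 -1.0
side -38 [331.8 153.1] []
side -15 [339.6 153.6] [150 151 152 153]
side 0 [344.7 153.9] [151 152 153]
side 15 [349.8 154.2] [151 152 153]
side 45 [360.1 154.8] [152 153 154]
side 60 [365.2 155.2] [152 153 154]
side 70 [368.7 155.4] [152 153 154]
[370.0500187  155.46200076] [327.78971078 152.84122682]
scene [[304, 0, 50, 36, 1173], [351, 0, 100, 67, 1597], [424, 0, 84, 162, 3635], [486, 34, 42, 124, 1435], [296, 54, 5, 4, 17], [309, 62, 11, 6, 31], [293, 65, 3, 3, 9], [303, 66, 5, 2, 10], [464, 69, 6, 3, 12], [332, 88, 40, 20, 563], [491, 95, 6, 4, 22], [275, 102, 5, 5, 17], [266, 119, 17, 23, 204], [322, 119, 12, 11, 73], [445, 208, 17, 22, 110], [449, 216, 3, 8, 23], [465, 228, 11, 15, 76], [231, 269, 46, 36, 383]]
side [[0, 0, 62, 116, 5442], [62, 0, 59, 120, 3341], [94, 0, 63, 102, 3130], [345, 0, 31, 79, 1264], [193, 35, 35, 36, 764], [57, 58, 4, 8, 18], [19, 101, 25, 35, 298], [16, 119, 5, 12, 28], [115, 121, 27, 63, 975], [311, 147, 22, 12, 83], [336, 151, 19, 5, 83], [358, 152, 14, 5, 61], [55, 178, 49, 16, 152], [308, 314, 88, 38, 902]]
```

View pics/w12c.png

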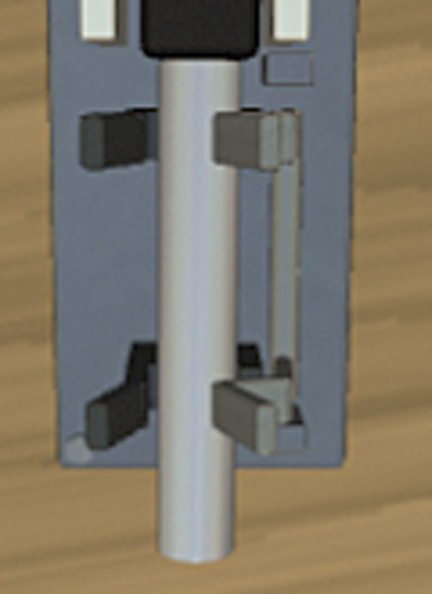

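```bash
python3 -c "
from cell import robot
print(robot.state()['t'],robot.job_done())"
```

```text
the job is handed in; nothing more can be done
20.55 None
```

The spindle with the square grip is seated in the far fork holder with the jaw shut over its shaft, and I handed the job in at 20.55 s of the 61 s allowed. I lifted it straight out of the rack by its grip and laid it on the open bench. I then took it again by its bare shaft, pushed it down past the sprung jaw, let go and rose clear.

**Seating:** the push stopped firmly at the height expected for fully home, with a highest reading of 22 N.

**Last checks:**
- **Position:** the shaft lies within about 1 mm of the seat line, and its tip is where it should be lengthwise.
- **Level:** the side view shows the shaft level.
- **Jaw:** its noses overlap the shaft, and its arms are back at their starting positions in the picture.
- **Guard:** the grip sits between the white cheeks.
- **Bystanders:** before-and-after pictures show no change at the other two spindles, jar, core, turquoise look-alike or other holder.

**Deviations:** on release onto the bench the spindle sat about 2° off the planned direction. I measured this and corrected for it before the second grasp. The first grasp was also about 6 mm higher on the grip than planned, but it held. No final check failed.

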